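# Hook out the slide tray

## Robot

A 7-joint arm with a two-finger parallel gripper is mounted at the origin on the work surface. World frame = base frame: x ahead of the robot, y to its left, z up, the work surface at z = 0. Lengths are in mm, angles in rad, forces in N, time in s.
With the tool pointing down it reaches from about 425 to 800 mm from the base axis. Payload 8.3 kg.
Tool frame: the origin (TCP) lies at the very end of the fingers, on their centre line; the grasp point (between the pads) lies behind it (hold_point_z is the z of the grasp point in the tool frame, in mm); z points along the fingers, x is the direction in which the jaws open and shut, and the axes are right-handed (so a half turn about z gives the same grasp; the last joint's range is limited). The gripper opens to 85 mm and grips with 20 to 120 N. Pads are 22 mm wide; open, the fingers measure 114 mm over their backs; the gripper's body (76 mm by 85 mm) begins 54 mm behind the grasp point. The pads swing forward as they close: fully open they stand 13 mm farther back than shut.
Start: joints at [1.259, 0.383, 0.016, 1.37, -0.006, 1.388, -0.046], TCP at [153.94, -605.727, 231.279] pointing down, gripper open.
Joint ranges: [-2.95, 2.95], [-0.25, 2.06], [-1.52, 1.56], [0.18, 2.33], [-1.44, 4.58], [0.02, 2.06], [-3.01, 3.01]. Speed limits (rad/s): [2.39, 2.39, 3.01, 3.01, 3.14, 3.14, 3.14].

## Interface

Orientations are given as a unit quaternion [x, y, z, w].
In Python, from station import sense, grab_frame, calibration, hand_in, recognise, hold_point_z gives the robot as it stands.
- The arm moves only by the tool play_rows, never from a script. Its argument "plan" is a list of rows, each an object of numbers: "tx", "ty", "tz": the shift along the tool's x, y, z in m; "yaw": the turn about the tool's z in rad; "hand": the opening, from 0 (shut) to 1 (fully open). In form: [{"tx": .., "ty": .., "tz": .., "yaw": .., "hand": ..}, ...]. A call has 1 to 12 rows; each row shifts and turns the commanded pose from where the row before left it, along the tool's axes as they then stand; what a row does not reach is not made up. A row lasts 1/8 s, in which the tool goes at most 62.5 mm and 10.7 degrees, less where a joint would pass 70% of its speed; a pose out of reach is approached as far as the arm can. A call with a gripper value outside its range is refused whole. The fingers move at their own pace and stop on an object; the grip force is fixed at half the most. Time passes only in rows, so rows that do not move let the fingers close. It gives the time, the measured TCP pose, the force and the opening at its end, in the units of the state.
- sense(): the state, without advancing time (a new reading comes with each control period).
- grab_frame(name): name is "side" or "top" or "wrist"; returns the picture (400x640x3 uint8, blue, green, red); there is no depth.
- calibration(name): a dict with "fovy" (degrees; the focal length in pixels is half the picture's height over the tangent of half this angle, whatever the lens; pixels are square), "cx", "cy" (the principal point, pixels), "world_from_camera" (4x4, takes a point from camera to world coordinates); the wrist camera has in their place "tool_from_camera" (4x4, takes a point from camera to tool coordinates, whose origin is the TCP and whose axes are the tool frame's). Camera axes: x right, y down, z forward; pixel columns grow to the right and rows downward; lengths in mm; the calibration is good to about 2 mm. A picture is of the moment at which its call begins: read the wrist's pose just before it. calibration takes no time and is no camera call.
- hand_in(): hands the job in, once; it reports no verdict.
Trained networks look in the newest picture that a camera, given by its name, has taken for a name from the list of things; names that differ only in an ending like _2 or _b are one class to them, and where a whole thing is asked for, a point or a joint stands for the part that bears it (a point fixed in the world has none). Each returns a list of dicts, best first, with "conf" (0 to 1); they miss things now and then, are a little off and sometimes report something else, mostly with a low value. They report only what shows in the picture. A call takes as long as a camera call. They do not tell look-alikes from the thing itself.
- recognise(camera, label): "box" ([left, top, width, height] in pixels, round what is visible of it).
The state is a dict: "time": time; "joint_pos": joint angles; "qd": joint speeds; "tau": joint torques, N m; "eef_pos": TCP position; "tool_rot": TCP orientation; "ft_force": force on the tool from outside, world axes, zero at the start; "ft_torque": the same for the moment, N m; "finger_gap": opening from 0.0 (shut) to 1.0 (fully open).
Only numpy, scipy, OpenCV 4.12 (cv2) and the standard library are available. Lean on these libraries where they do the work, as an engineer would, in place of code of your own. Each camera call takes 0.05 s, during which the arm holds its last target. There are 200 camera calls.

## Task

Pick up the hook by its yellow handle, put its prong down into the finger hole of the blue tray and with it pull that tray out of its slide box as far as it goes, then lay the hook back on its rest, lying level in both yokes, and let go. The gripper itself must not touch either box or its tray; leave the orange tray as it is and everything else where it stands.

Things in the scene. Friction and masses are not known exactly. Their poses are not given: they have to be found in the camera images.
- box_blue: white slide box with a blue stripe along its front top edge and on its back, fixed to the bench, 170 mm deep (x) x 150 wide (y) x 76 high; origin: centre of its underside. Its front is its own -x face (85 mm from the origin). A blue-fronted tray sits in it and slides out along the box's own -x. Two dropper bottles stand at the sides of its top
- box_orange: the same box with orange stripes and an orange-fronted tray. The two boxes may stand either way round (left or right)
- tray_blue (a joint): how far the blue-fronted tray is out (m): 0 fully shut, 0.08 at its stop. It starts 0 to 0.01 out, slides with 2.5 N of friction plus 8 N per m/s and stays where it is left
- tray_orange (a joint): the same for the orange-fronted tray
- hole_blue (a point): centre of the finger hole at the tab's top face; moves with the tray; axes as the box's. The blue pull tab is a level plate 8 mm thick, 70 wide, its top 54 mm over the bench, free below. The hole is round, 29 mm across, goes right through; centre 22 mm from the tab's free edge, 24 from the tray's front plate (top 10 mm above this point), 34 from the box's front when shut
- hole_orange (a point): the same for the orange tab
- hook_grip (a point): centre of the loose hook's yellow handle, a level bar 20 mm wide (y), 24 high (z), from 60 mm behind to 50 ahead of this point (x). x: along the handle to the hook end, z up. A 10 mm round steel bar leaves its front end at mid-height and bends straight down 70 mm ahead of this point: a prong ending 55 mm below it. About 120 g. Starts level on its rest, prong down
- hook_tip (a point): lower end of the hook's prong: 70 mm ahead (x) of and 55 mm below the handle's centre
- rest_seat (a point): where the handle's centre is when the hook lies on its fixed rest, 68 mm over the bench; x along the rest, z up. Base plate 110 x 70 x 8 mm with two black yokes, 8 mm thick, 40 mm ahead of and behind this point (72 mm free between). Handle lies in both: seats 56 mm over the bench, cheeks 32 mm apart, 12 high. The prong hangs past the rest's end, 13 mm over the bench
- drop1_mid (a point): amber dropper bottle, loose, 32 mm across and 80 mm high, standing at a side of the blue box's top; point 35 mm above its underside
- drop2_mid (a point): amber dropper bottle, loose, 32 mm across and 80 mm high, standing at a side of the blue box's top; point 35 mm above its underside
- drop3_mid (a point): amber dropper bottle, loose, 32 mm across and 80 mm high, standing at a side of the orange box's top; point 35 mm above its underside
- drop4_mid (a point): amber dropper bottle, loose, 32 mm across and 80 mm high, standing at a side of the orange box's top; point 35 mm above its underside
- dish: clear covered dish lying on the bench, 94 mm across, 18 mm high; origin: centre of its underside
- eraser: blue board eraser on the bench, 110 x 50 x 32 mm; origin: centre of its underside
- spray_mid (a point): white bottle with green cap on the bench, 56 mm across, 170 mm high; point half-way up
- cup_mid (a point): white ceramic cup on the bench, 80 mm across, 90 mm high; point half-way up
Mind the look-alikes: they are no part of the job. Of the things shaped like the part that bears hook_grip, the yellow one is meant. Leave any purple look-alike of the part that bears rest_seat alone.

How it is judged:
By the outcome, as a careful person would: the job done as asked, in the order asked, and still so for the second after the job is handed in, with the robot touching nothing.
It also fails if it takes over 51 s, if anything falls off the work surface, if the arm or the gripper's body presses on something with over 40 N, if the wrist force passes 120 N, or if a joint passes its speed limit or range.

## Working session

There is one attempt and no reset: what is moved stays moved. The work goes in short steps, Python scripts to look and compute and a tool call to move; the robot and the scene stay as the last step left them, time stands still between calls to the robot, and variables do not carry over. Pictures are saved under pics/ and viewed, about 8 in all and at most 12, crops included, and the job is handed in when it is done.

Besides the shell and the picture viewer there is one more tool, called after "Call:" as name(argument=value, ...), one argument or row to a line, values as JSON. play_rows: Moves the arm, as the interface text tells. Its arguments: {"type":"object","properties":{"plan":{"type":"array","items":{"type":"object","properties":{"tx":{"type":"number"},"ty":{"type":"number"},"tz":{"type":"number"},"yaw":{"type":"number"},"hand":{"type":"number"}}}}},"required":["plan"]}

```bash
mkdir -p pics; ls; python3 - <<'E'
from station import *
import cv2,json
s=sense();print(s['time'],s['eef_pos'],s['tool_rot'],s['ft_force'],s['finger_gap'],hold_point_z)
for c in('side','top'):
    cv2.imwrite(f'pics/{c}0.png',grab_frame(c)); print(c,json.dumps({k:(v.tolist() if hasattr(v,'tolist') else v) for k,v in calibration(c).items()}))
    for l in ['box_blue','tray_blue','hole_blue','hook_grip','hook_tip','rest_seat','hole_orange']:
        try: print(c,l,[(d['box'],round(d['conf'],2)) for d in recognise(c,l)][:4])
        except Exception as e: print(l,e)
print(calibration('wrist'))
E
```

```text
pics
0.0 [ 153.80956559 -605.25766157  230.25273412] [ 7.89383761e-01 -6.13899274e-01 -7.74586118e-04 -5.99413242e-04] [-0.76933832  0.53260044  0.8352477 ] 0.9975123521012539 -18.700000000000003
side {"fovy": 43.02261317827602, "cx": 325.9488505024835, "cy": 199.13497545068157, "world_from_camera": [[-0.6938719256428522, -0.5037028848780946, 0.5146116541336434, -80.4101239502641], [-0.7200770946588645, 0.4798419598695999, -0.5012391358385232, 653.4524859575268], [0.005543334044443148, -0.7183558291779819, -0.6956537746132665, 983.2659802559659], [0.0, 0.0, 0.0, 1.0]]}
side box_blue [([246.4, 149.5, 81.3, 72.6], 0.66)]
side tray_blue [([284.0, 183.3, 47.0, 34.7], 0.55), ([245.8, 250.4, 46.3, 57.0], 0.48)]
side hole_blue [([285.4, 183.2, 44.7, 34.0], 0.6)]
side hook_grip [([249.6, 248.4, 34.0, 38.0], 0.77), ([211.3, 321.3, 29.5, 63.2], 0.71)]
side hook_tip [([248.8, 247.5, 34.6, 35.7], 0.77), ([213.6, 319.5, 27.6, 63.8], 0.71)]
side rest_seat [([244.2, 251.5, 47.8, 55.5], 0.84), ([317.8, 264.5, 50.9, 61.5], 0.63), ([377.2, 213.6, 33.9, 27.5], 0.15)]
side hole_orange [([356.9, 139.9, 3
[... 714 characters left out ...]

top hook_tip [([216.1, 177.2, 17.3, 52.5], 0.92), ([458.1, 207.2, 22.8, 41.5], 0.7), ([144.8, 216.1, 41.5, 45.5], 0.65)]
top rest_seat [([241.9, 242.3, 36.5, 47.9], 0.72), ([209.4, 189.1, 35.9, 39.7], 0.59)]
top hole_orange [([383.4, 159.4, 51.7, 22.2], 0.9)]
{'fovy': 68.39185533113925, 'cx': 326.4577490806938, 'cy': 203.9038231848837, 'tool_from_camera': array([[ 9.99999723e-01, -4.57597422e-04,  5.86345818e-04,
         5.09315394e-01],
       [ 2.86847059e-04,  9.64629960e-01,  2.63607582e-01,
        -6.73835673e+01],
       [-6.86232894e-04, -2.63607341e-01,  9.64629825e-01,
        -1.41584718e+02],
       [ 0.00000000e+00,  0.00000000e+00,  0.00000000e+00,
         1.00000000e+00]])}
```

```bash
python3 - <<'E'
import cv2
t=cv2.imread('pics/top0.png');s=cv2.imread('pics/side0.png')
cv2.imwrite('pics/topc.png',cv2.resize(t[70:310,120:480],(0,0),fx=2.2,fy=2.2,interpolation=2))
cv2.imwrite('pics/sidec.png',cv2.resize(s[80:400,180:460],(0,0),fx=1.85,fy=1.85,interpolation=2))
E
```

```text
(no output)
```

View pics/topc.png

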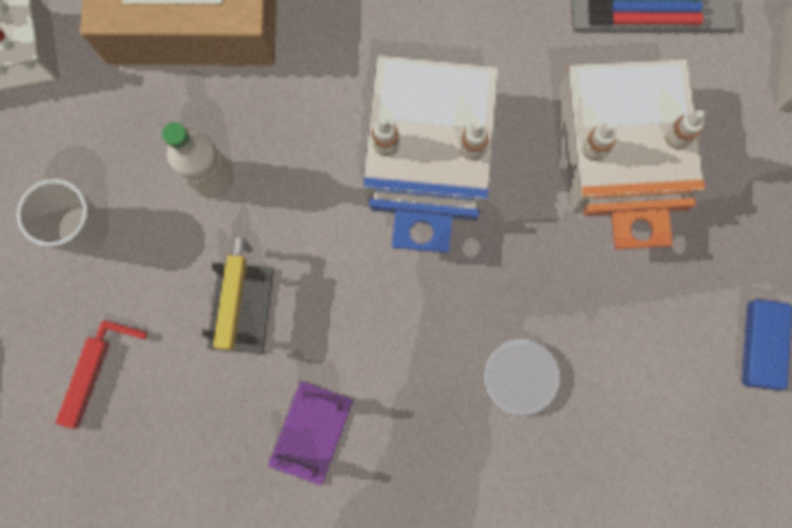

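View pics/sidec.png

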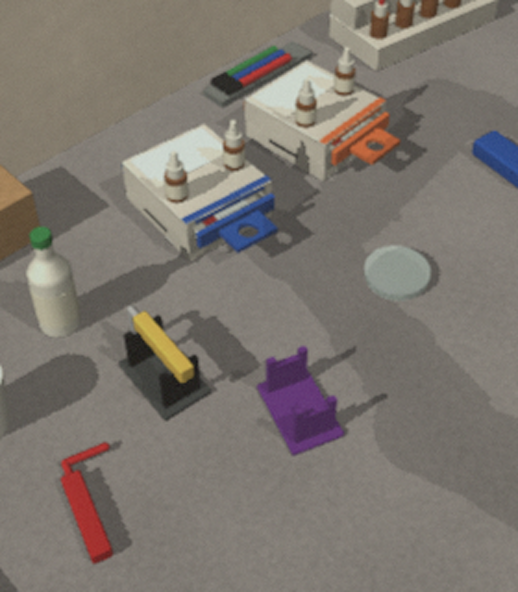

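The top view shows the yellow hook on the black rest at about (222,207) in full-picture pixels, with the prong pointing up the image, +x. The blue hole is at about (312,175). The boxes stand side by side, blue on the left (+y), and the purple rest and red hook are the look-alikes. Next I measure by colour.

```bash
cat > h.py <<'E'
from station import *
import cv2,numpy as np
from scipy.spatial.transform import Rotation as R
def cam(c,s=None):
    k=calibration(c)
    if c=='wrist':
        T=np.eye(4);T[:3,:3]=R.from_quat(s['tool_rot']).as_matrix();T[:3,3]=s['eef_pos'];k['world_from_camera']=T@np.array(k['tool_from_camera'])
    k['f']=200/np.tan(np.radians(k['fovy']/2));k['W']=np.array(k['world_from_camera']);return k
def ground(k,uv,z):
    uv=np.atleast_2d(np.asarray(uv,float));d=np.c_[(uv[:,0]-k['cx'])/k['f'],(uv[:,1]-k['cy'])/k['f'],np.ones(len(uv))]@k['W'][:3,:3].T
    o=k['W'][:3,3];return o+d*((z-o[2])/d[:,2])[:,None]
def blob(im,lo,hi,n=0):
    m=cv2.inRange(cv2.cvtColor(im,cv2.COLOR_BGR2HSV),lo,hi)
    c,h=cv2.findContours(m,cv2.RETR_CCOMP,cv2.CHAIN_APPROX_NONE)
    return m,c,h
YEL=((20,110,90),(35,255,255));BLU=((105,120,40),(125,255,255))
def axes(s):
    M=R.from_quat(s['tool_rot']).as_matrix();return M
E
python3 - <<'E'
from h import *
for c,zz in(('top',None),('side',None)):
    im=cv2.imread(f'pics/{c}0.png');k=cam(c)
    m,cs,h=blob(im,*YEL);q=max(cs,key=cv2.contourArea);
    r=cv2.minAreaRect(q);print(c,'yel',r,cv2.contourArea(q))
    P=ground(k,q[:,0],80);xy=P[:,:2].astype(np.float32);rr=cv2.minAreaRect(xy);print(' world rect',rr)
    m,cs,h=blob(im,*BLU)
    for i,q in enumerate(cs):
        a=cv2.contourArea(q)
        if a>15: print(' blue',i,a,h[0][i][3],cv2.minAreaRect(q)[0],ground(k,q[:,0].mean(0),54).round(1),cv2.minAreaRect(ground(k,q[:,0],54)[:,:2].astype(np.float32)))
s=sense();print(axes(s).round(3))
E
```

```text
top yel ((224.01194763183594, 206.92372131347656), (9.200861930847168, 42.88589859008789), 8.880660057067871) 332.0
 world rect ((528.7105712890625, 242.1818389892578), (23.612138748168945, 109.64521789550781), 83.21240234375)
 blue 0 628.5 -1 (468.7913818359375, 226.04653930664062) [[ 474.4 -399.5   54. ]] ((475.158203125, -398.9029846191406), (49.31901550292969, 101.90740966796875), 81.68595123291016)
 blue 6 451.5 -1 (311.2582092285156, 172.6598358154297) [[631.8  15.2  54. ]] ((623.0899658203125, 18.795372009277344), (130.2341766357422, 53.46167755126953), 84.36727142333984)
 blue 7 127.5 6 (311.2500305175781, 175.25001525878906) [[615.8  18.8  54. ]] ((615.876708984375, 18.92179298400879), (32.678253173828125, 34.81548309326172), 45.175819396972656)
 blue 11 71.5 -1 (313.0022277832031, 154.97640991210938) [[672.1  13.   54. ]] ((672.1543579101562, 13.625263214111328), (147.3069610595703, 6.786365509033203), 84.1323471069336)
 blue 12 32.5 -1 (43.75, 79.25000762939453) [[891.7 750.5  54. ]] ((890.3548583984375, 750.7459106445312), (29.06215476989746, 13.1358642578125), 45.6629066
[... 2714 characters left out ...]
25, -373.8481140136719), (67.88904571533203, 115.8218765258789), 81.36679077148438)
 blue 17 45.5 -1 (319.2122802734375, 114.382080078125) [[ 900.7 -269.5   54. ]] ((900.8117065429688, -270.76123046875), (10.960143089294434, 114.68560028076172), 0.44670790433883667)
 blue 20 1419.0 -1 (540.5327758789062, 87.79115295410156) [[ 492.7 -934.9   54. ]] ((505.72796630859375, -928.2597045898438), (250.27565002441406, 167.36410522460938), 15.932435989379883)
 blue 21 465.0 20 (536.75, 87.74999237060547) [[ 503.9 -918.9   54. ]] ((505.9931945800781, -918.3618774414062), (131.18917846679688, 93.33622741699219), 8.597149848937988)
[[ 0.246 -0.969  0.   ]
 [-0.969 -0.246 -0.   ]
 [ 0.    -0.    -1.   ]]
```

Call:
play_rows(
  plan=[
    {"yaw": 0.125},
    {"yaw": 0.125},
    {"yaw": 0.118},
    {"tx": -0.05,"ty": -0.028},
    {"tx": -0.05,"ty": -0.028},
    {"tx": -0.05,"ty": -0.028},
    {"tx": -0.05,"ty": -0.028},
    {"tx": -0.05,"ty": -0.028},
    {"tx": -0.05,"ty": -0.028},
    {"tx": -0.05,"ty": -0.028},
    {"tx": -0.05,"ty": -0.028},
    {"tx": -0.05,"ty": -0.028},
  ],
)

```text
schema error: expected keys tx, ty, tz, yaw, hand
```

```bash
cat >> h.py <<'E'
def go(p,ang=None):
    """shift (m) in tool axes to world p; ang = wanted world angle of tool x (deg)"""
    s=sense();M=axes(s);d=M.T@(np.array(p)-s['eef_pos'])/1000
    a=np.degrees(np.arctan2(M[1,0],M[0,0]))
    print('t',round(s['time'],2),'pos',np.round(s['eef_pos'],1),'xang',a.round(2),'tilt',np.round(M[:,2],4),'d',d.round(4),'gap',round(s['finger_gap'],3),'F',np.round(s['ft_force'],1),'q',np.round(s['joint_pos'],2))
    if ang is not None: print('yaw',round(-np.radians((ang-a+180)%360-180),4))
E
python3 -c "
from h import *
go([534,242,230],-96.8)"
```

```text
t 0.8 pos [ 153.9 -605.7  231.3] xang -75.75 tilt [ 0. -0. -1.] d [-0.7281 -0.5771  0.0013] gap 0.997 F [ 0.7 -0.1 -0.4] q [ 1.26  0.38  0.02  1.37 -0.01  1.39 -0.05]
yaw 0.3675
```

Call:
play_rows(
  plan=[
    {"tx": 0,"ty": 0,"tz": 0,"yaw": 0.125,"hand": 1},
    {"tx": 0,"ty": 0,"tz": 0,"yaw": 0.125,"hand": 1},
    {"tx": 0,"ty": 0,"tz": 0,"yaw": 0.118,"hand": 1},
    {"tx": -0.05,"ty": -0.028,"tz": 0,"yaw": 0,"hand": 1},
    {"tx": -0.05,"ty": -0.028,"tz": 0,"yaw": 0,"hand": 1},
    {"tx": -0.05,"ty": -0.028,"tz": 0,"yaw": 0,"hand": 1},
    {"tx": -0.05,"ty": -0.028,"tz": 0,"yaw": 0,"hand": 1},
    {"tx": -0.05,"ty": -0.028,"tz": 0,"yaw": 0,"hand": 1},
    {"tx": -0.05,"ty": -0.028,"tz": 0,"yaw": 0,"hand": 1},
    {"tx": -0.05,"ty": -0.028,"tz": 0,"yaw": 0,"hand": 1},
    {"tx": -0.05,"ty": -0.028,"tz": 0,"yaw": 0,"hand": 1},
    {"tx": -0.05,"ty": -0.028,"tz": 0,"yaw": 0,"hand": 1},
  ],
)

```text
time: 2.3
eef_pos: [458.5, -187.4, 231.7]
tool_rot: [-0.664, 0.748, -0.0, 0.0]
ft_force: [1.2, -1.4, 0.1]
finger_gap: 1.0
```

```bash
python3 -c "
from h import *
go([534,242,230],-96.8)"
```

```text
t 2.3 pos [ 458.5 -187.4  231.7] xang -96.85 tilt [ 9.e-04 -5.e-04 -1.e+00] d [-0.4353 -0.0237  0.0016] gap 1.0 F [ 1.2 -1.4  0.1] q [ 0.61  0.12 -0.31  1.7   0.04  1.32 -1.4 ]
yaw -0.0008
```

Call:
play_rows(
  plan=[
    {"tx": -0.048,"ty": -0.0026,"tz": 0,"yaw": 0,"hand": 1},
    {"tx": -0.048,"ty": -0.0026,"tz": 0,"yaw": 0,"hand": 1},
    {"tx": -0.048,"ty": -0.0026,"tz": 0,"yaw": 0,"hand": 1},
    {"tx": -0.048,"ty": -0.0026,"tz": 0,"yaw": 0,"hand": 1},
    {"tx": -0.048,"ty": -0.0026,"tz": 0,"yaw": 0,"hand": 1},
    {"tx": -0.048,"ty": -0.0026,"tz": 0,"yaw": 0,"hand": 1},
    {"tx": -0.048,"ty": -0.0026,"tz": 0,"yaw": 0,"hand": 1},
    {"tx": -0.048,"ty": -0.0026,"tz": 0,"yaw": 0,"hand": 1},
    {"tx": -0.048,"ty": -0.0026,"tz": 0,"yaw": 0,"hand": 1},
    {"tx": 0,"ty": 0,"tz": 0,"yaw": 0,"hand": 1},
  ],
)

```text
time: 3.55
eef_pos: [531.0, 242.2, 231.1]
tool_rot: [-0.666, 0.746, 0.001, 0.0]
ft_force: [-0.3, -0.2, 0.1]
finger_gap: 1.002
```

```bash
python3 - <<'E'
from h import *
go([534,242,230],-96.8)
s=sense();im=grab_frame('wrist');cv2.imwrite('pics/w1.png',im);k=cam('wrist',s)
m,cs,h=blob(im,*YEL);q=max(cs,key=cv2.contourArea)
print(cv2.minAreaRect(q))
xy=ground(k,q[:,0],80)[:,:2].astype(np.float32);print(cv2.minAreaRect(xy))
E
```

```text
t 3.55 pos [531.  242.2 231.1] xang -96.45 tilt [-0.0011  0.0026 -1.    ] d [-0.0002 -0.003   0.0011] gap 1.002 F [-0.3 -0.2  0.1] q [-0.    0.36 -0.63  1.47  0.21  1.38 -2.32]
yaw 0.0062
((326.5, 190.0), (104.0, 19.0), 90.0)
((530.43359375, 242.15707397460938), (19.96088218688965, 108.59971618652344), 83.54151916503906)
```

View pics/w1.png

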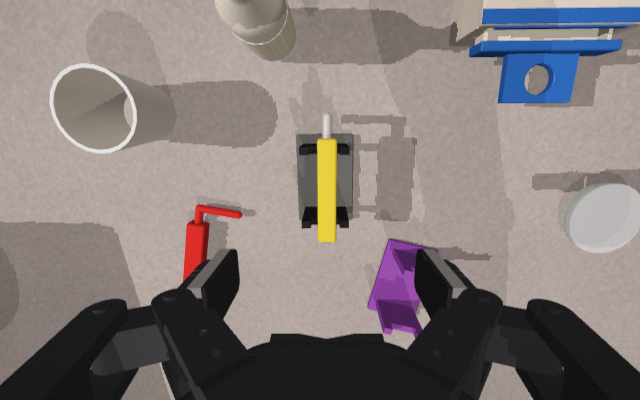

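```bash
python3 - <<'E'
from h import *
s=sense();im=cv2.imread('pics/w1.png');k=cam('wrist',s)
m,cs,h=blob(im,*BLU)
for i,q in enumerate(cs):
    if cv2.contourArea(q)>150: print(i,h[0][i][3],cv2.minAreaRect(q)[0],cv2.minAreaRect(ground(k,q[:,0],54)[:,:2].astype(np.float32)))
for l in('spray_mid',):
    for d in recognise('wrist',l)[:1]:
        b=d['box'];print(l,d,ground(k,[b[0]+b[2]/2,b[1]+b[3]],0).round())
im=cv2.imread('pics/top0.png');kt=cam('top')
print('spray top',ground(kt,[120+175/2.2,70+133/2.2],170),'hole test prong')
go([535.4,241.6,49.3],-96.46)
E
```

```text
0 -1 (545.3433227539062, 71.16899108886719) ((623.0679321289062, 12.765697479248047), (147.8795928955078, 57.51968002319336), 84.13483428955078)
1 0 (536.0000610351562, 79.49999237060547) ((616.4109497070312, 17.134876251220703), (26.45194435119629, 27.669902801513672), 59.951324462890625)
2 -1 (561.5, 26.5) ((661.9185791015625, -3.7419662475585938), (129.6208953857422, 2.571625232696533), 83.36915588378906)
3 -1 (560.4960327148438, 15.164752960205078) ((671.6829223632812, -2.936676025390625), (150.69268798828125, 12.139715194702148), 83.96833038330078)
spray_mid {'box': [213.0, 0.0, 79.8, 61.8], 'conf': 0.93} [[677. 308.   0.]]
spray top [[700.06658471 284.84886599 170.        ]] hole test prong
t 3.65 pos [532.1 237.5 231.1] xang -96.77 tilt [-4.e-04 -2.e-04 -1.e+00] d [-0.0045 -0.0028  0.1818] gap 0.998 F [ 0.8 -0.5  0.3] q [ 0.    0.36 -0.62  1.47  0.21  1.38 -2.32]
yaw -0.0054
```

```bash
python3 - <<'E'
from h import *
for i in range(3):
    go([535.4,241.6,49.3],-96.46)
    s=sense();im=grab_frame('wrist');k=cam('wrist',s)
    m,cs,h=blob(im,*YEL);q=max(cs,key=cv2.contourArea)
    print(cv2.minAreaRect(q)[0],cv2.minAreaRect(ground(k,q[:,0],80)[:,:2].astype(np.float32)))
    m,cs,h=blob(im,*BLU)
    for j,q in enumerate(cs):
        if cv2.contourArea(q)>150 and h[0][j][3]>=0: print('hole',cv2.minAreaRect(ground(k,q[:,0],54)[:,:2].astype(np.float32)))
E
```

```text
t 3.65 pos [532.1 237.5 231.1] xang -96.77 tilt [-4.e-04 -2.e-04 -1.e+00] d [-0.0045 -0.0028  0.1818] gap 0.998 F [ 0.8 -0.5  0.3] q [ 0.    0.36 -0.62  1.47  0.21  1.38 -2.32]
yaw -0.0054
(321.0, 191.5) ((530.79296875, 242.40451049804688), (19.545637130737305, 107.88685607910156), 83.44720458984375)
hole ((616.4822998046875, 20.753496170043945), (27.064767837524414, 27.058992385864258), 41.94266891479492)
t 3.7 pos [532.5 236.4 231.2] xang -96.87 tilt [-0.e+00 -7.e-04 -1.e+00] d [-0.0056 -0.0023  0.1819] gap 1.0 F [-0.3 -0.7  0.7] q [ 0.    0.35 -0.62  1.47  0.21  1.38 -2.32]
yaw -0.0072
(320.0, 192.0) ((530.7376098632812, 242.41586303710938), (19.744882583618164, 109.04158782958984), 83.2934799194336)
hole ((616.42041015625, 20.50194549560547), (27.181503295898438, 26.407825469970703), 44.19136047363281)
t 3.75 pos [532.6 235.8 231.3] xang -96.93 tilt [ 2.e-04 -9.e-04 -1.e+00] d [-0.0062 -0.002   0.182 ] gap 0.999 F [-0.7 -0.8 -0.6] q [ 0.    0.35 -0.62  1.47  0.21  1.38 -2.32]
yaw -0.0082
(320.0981750488281, 191.9982452392578) ((530.9517822265625, 241.96266174316406), (20.053730010986328, 109.09292602539062), 83.32148742675781)
hole ((616.5687255859375, 20.66179847717285), (27.09808921813965, 26.55544090270996), 41.697967529296875)
```

Call:
play_rows(
  plan=[
    {"tx": -0.006,"ty": -0.003,"tz": 0,"yaw": -0.005,"hand": 1},
    {"tx": 0,"ty": 0,"tz": 0.04,"yaw": 0,"hand": 1},
    {"tx": 0,"ty": 0,"tz": 0.04,"yaw": 0,"hand": 1},
    {"tx": 0,"ty": 0,"tz": 0.04,"yaw": 0,"hand": 1},
    {"tx": 0,"ty": 0,"tz": 0.02,"yaw": 0,"hand": 1},
    {"tx": 0,"ty": 0,"tz": 0,"yaw": 0,"hand": 1},
    {"tx": 0,"ty": 0,"tz": 0,"yaw": 0,"hand": 1},
  ],
)

```text
time: 4.68
eef_pos: [537.0, 243.5, 93.1]
tool_rot: [-0.666, 0.746, -0.0, 0.001]
ft_force: [0.4, -0.8, 0.4]
finger_gap: 0.999
```

```bash
cat >> h.py <<'E'
def yel(z=80):
    s=sense();im=grab_frame('wrist');k=cam('wrist',s)
    m,cs,h=blob(im,*YEL);q=max(cs,key=cv2.contourArea)
    print('yel',cv2.minAreaRect(q),cv2.minAreaRect(ground(k,q[:,0],z)[:,:2].astype(np.float32)));return im,k
E
python3 - <<'E'
from h import *
im,k=yel()
go([535.8,241.7,49.3],-96.65)
E
```

```text
yel ((329.5, 248.0), (178.0, 37.0), 90.0) ((531.4344482421875, 242.14639282226562), (19.697689056396484, 109.98545837402344), 83.52214813232422)
t 4.72 pos [537.  243.6  93.3] xang -96.54 tilt [ 0.0028  0.0013 -1.    ] d [0.0021 0.0011 0.044 ] gap 1.0 F [ 0.3 -0.1  0. ] q [-0.03  0.48 -0.59  1.63  0.29  1.12 -2.38]
yaw 0.0018
```

Call:
play_rows(
  plan=[
    {"tx": 0.002,"ty": 0.001,"tz": 0.022,"yaw": 0,"hand": 1},
    {"tx": 0,"ty": 0,"tz": 0.022,"yaw": 0,"hand": 1},
    {"tx": 0,"ty": 0,"tz": 0,"yaw": 0,"hand": 1},
    {"tx": 0,"ty": 0,"tz": 0,"yaw": 0,"hand": 1},
    {"tx": 0,"ty": 0,"tz": 0,"yaw": 0,"hand": 1},
  ],
)

```text
time: 5.35
eef_pos: [535.6, 241.6, 48.9]
tool_rot: [-0.666, 0.746, -0.0, 0.001]
ft_force: [-0.3, 0.1, 0.3]
finger_gap: 1.0
```

```bash
python3 - <<'E'
from h import *
go([536,241.7,49.3],-96.55)
E
```

```text
t 5.35 pos [535.6 241.6  48.9] xang -96.54 tilt [ 0.0022  0.001  -1.    ] d [-0.0002 -0.0004 -0.0004] gap 1.0 F [-0.3  0.1  0.3] q [-0.04  0.52 -0.57  1.68  0.32  1.04 -2.4 ]
yaw 0.0002
```

Call:
play_rows(
  plan=[
    {"tx": 0,"ty": 0,"tz": 0,"yaw": 0,"hand": 0},
    {"tx": 0,"ty": 0,"tz": 0,"yaw": 0,"hand": 0},
    {"tx": 0,"ty": 0,"tz": 0,"yaw": 0,"hand": 0},
    {"tx": 0,"ty": 0,"tz": 0,"yaw": 0,"hand": 0},
    {"tx": 0,"ty": 0,"tz": 0,"yaw": 0,"hand": 0},
    {"tx": 0,"ty": 0,"tz": 0,"yaw": 0,"hand": 0},
    {"tx": 0,"ty": 0,"tz": 0,"yaw": 0,"hand": 0},
    {"tx": 0,"ty": 0,"tz": 0,"yaw": 0,"hand": 0},
  ],
)

```text
time: 6.35
eef_pos: [534.8, 241.1, 47.5]
tool_rot: [-0.666, 0.746, -0.0, 0.0]
ft_force: [0.0, -0.5, 2.4]
finger_gap: 0.224
```

```bash
python3 - <<'E'
from h import *
im,k=yel()
go([536,241.7,49.3],-96.55)
E
```

```text
yel ((326.5, 252.0), (172.0, 51.0), 90.0) ((549.2188110351562, 239.222900390625), (19.39569854736328, 75.5700912475586), 83.44189453125)
t 6.4 pos [534.8 241.1  47.6] xang -96.54 tilt [ 4.e-04  2.e-04 -1.e+00] d [-0.0007 -0.0011 -0.0017] gap 0.223 F [-0.1  0.5  3.1] q [-0.04  0.53 -0.57  1.68  0.32  1.03 -2.4 ]
yaw 0.0002
```

Call:
play_rows(
  plan=[
    {"tx": 0,"ty": 0,"tz": -0.01,"yaw": 0,"hand": 0},
    {"tx": 0,"ty": 0,"tz": -0.03,"yaw": 0,"hand": 0},
    {"tx": 0,"ty": 0,"tz": -0.03,"yaw": 0,"hand": 0},
    {"tx": 0,"ty": 0,"tz": -0.01,"yaw": -0.011,"hand": 0},
    {"tx": 0.02,"ty": -0.003,"tz": 0,"yaw": 0,"hand": 0},
    {"tx": 0.04,"ty": -0.006,"tz": 0,"yaw": 0,"hand": 0},
    {"tx": 0.045,"ty": -0.007,"tz": 0,"yaw": 0,"hand": 0},
    {"tx": 0.045,"ty": -0.007,"tz": 0,"yaw": 0,"hand": 0},
    {"tx": 0.04,"ty": -0.006,"tz": 0,"yaw": 0,"hand": 0},
    {"tx": 0.021,"ty": -0.004,"tz": 0,"yaw": 0,"hand": 0},
    {"tx": 0,"ty": 0,"tz": 0,"yaw": 0,"hand": 0},
    {"tx": 0,"ty": 0,"tz": 0,"yaw": 0,"hand": 0},
  ],
)

```text
time: 7.9
eef_pos: [545.0, 28.0, 126.5]
tool_rot: [-0.67, 0.743, 0.001, -0.0]
ft_force: [-0.1, -0.2, -1.7]
finger_gap: 0.225
```

```bash
python3 - <<'E'
from h import *
go([545.8,27.6,120],-95.9)
im,k=yel(152)
cv2.imwrite('pics/w2.png',im);cv2.imwrite('pics/side2.png',grab_frame('side'))
m,cs,h=blob(im,*BLU)
for j,q in enumerate(cs):
    if cv2.contourArea(q)>150: print(h[0][j][3],cv2.minAreaRect(q)[0],cv2.minAreaRect(ground(k,q[:,0],54)[:,:2].astype(np.float32)))
go([545.8,27.6,120],-95.9)
a=cv2.imread('pics/side2.png')[120:300,200:400]
cv2.imwrite('pics/c2.png',np.hstack([cv2.resize(im[:,140:],(500,400)),cv2.resize(a,(300,270))[0:270] if 0 else cv2.copyMakeBorder(cv2.resize(a,(300,270)),0,130,0,0,0)]))
E
```

```text
t 7.9 pos [545.   28.  126.5] xang -95.9 tilt [-1.5e-03  5.0e-04 -1.0e+00] d [ 0.0003 -0.0008  0.0065] gap 0.225 F [-0.1 -0.2 -1.7] q [ 0.34  0.34 -0.55  1.71  0.19  1.14 -1.94]
yaw -0.0001
yel ((326.5, 252.0), (172.0, 51.0), 90.0) ((556.0875244140625, 26.57668685913086), (20.54759979248047, 80.4685287475586), 84.08287811279297)
-1 (331.5, 104.5) ((623.2769165039062, 16.1046142578125), (137.79177856445312, 55.731143951416016), 84.08543395996094)
-1 (332.0, 43.0) ((662.3150024414062, 11.843379974365234), (131.10198974609375, 2.3639087677001953), 84.08708190917969)
-1 (332.527099609375, 25.99407958984375) ((672.2817993164062, 10.768035888671875), (166.73240661621094, 13.219956398010254), 84.16787719726562)
t 8.0 pos [545.3  28.9 126.9] xang -95.8 tilt [-7.e-04  6.e-04 -1.e+00] d [ 0.0013 -0.0006  0.0069] gap 0.227 F [-1.1  0.3 -1.4] q [ 0.34  0.34 -0.55  1.71  0.19  1.14 -1.94]
yaw 0.0017
```

View pics/c2.png

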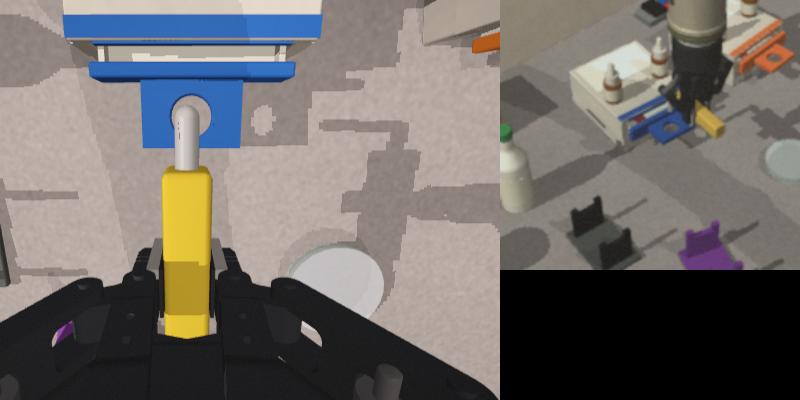

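Hook is held level, and the prong is nearly over the blue hole, which sits at about (332,115) against a prong column of 327. I re-measure now that the arm has settled, using the tab edges.

```bash
python3 - <<'E'
from h import *
s=sense();im=grab_frame('wrist');k=cam('wrist',s)
M=axes(s)
m=blob(im,*BLU)[0]
for r in (125,135,140):
    x=np.where(m[r])[0];x=x[(x>250)&(x<420)]
    P=ground(k,[[x.min(),r],[x.max(),r]],54);mid=P.mean(0)
    print(r,x.min(),x.max(),'width',np.linalg.norm(P[0]-P[1]).round(1),'mid in tool',(M.T@(mid-s['eef_pos'])).round(1))
rows=np.where(m[:,290])[0];print('tab col rows',rows.min(),rows.max(),'edge in tool',(M.T@(ground(k,[[290,rows[rows<200].max()+.5]],54)[0]-s['eef_pos'])).round(1))
y=blob(im,*YEL)[0]
for r in (180,220):
    x=np.where(y[r])[0];P=ground(k,[[x.min(),r],[x.max(),r]],s['eef_pos'][2]+18.7+12);print('handle',r,np.linalg.norm(P[0]-P[1]).round(1),(M.T@(P.mean(0)-s['eef_pos'])).round(1))
rr=np.where(y[:,327])[0].min();print('handle front edge',rr,(M.T@(ground(k,[[327,rr]],s['eef_pos'][2]+18.7+12)[0]-s['eef_pos'])).round(1))
go([0,0,0])
E
```

```text
125 284 382 width 69.0 mid in tool [  5.  -66.5  72.9]
135 284 381 width 68.9 mid in tool [  4.6 -59.7  72.9]
140 284 381 width 69.2 mid in tool [  4.7 -56.2  72.9]
tab col rows 16 147 edge in tool [-25.8 -50.9  72.9]
handle 180 19.5 [  0.3 -46.7 -30.7]
handle 220 19.4 [  0.3 -30.6 -30.7]
handle front edge 171 [  0.5 -50.2 -30.7]
t 8.05 pos [545.5  29.  127.1] xang -95.79 tilt [-4.e-04  5.e-04 -1.e+00] d [0.084  0.5397 0.1273] gap 0.225 F [-0.6  0.  -0.8] q [ 0.34  0.34 -0.55  1.71  0.19  1.14 -1.94]
```

Call:
play_rows(
  plan=[
    {"tx": 0.004,"ty": -0.002,"tz": 0,"yaw": 0,"hand": 0},
    {"tx": 0,"ty": 0,"tz": 0,"yaw": 0,"hand": 0},
    {"tx": 0,"ty": 0,"tz": 0.015,"yaw": 0,"hand": 0},
    {"tx": 0,"ty": 0,"tz": 0.015,"yaw": 0,"hand": 0},
    {"tx": 0,"ty": 0,"tz": 0.01,"yaw": 0,"hand": 0},
    {"tx": 0,"ty": 0,"tz": 0,"yaw": 0,"hand": 0},
    {"tx": 0,"ty": 0,"tz": 0,"yaw": 0,"hand": 0},
  ],
)

```text
time: 8.93
eef_pos: [547.6, 23.7, 87.6]
tool_rot: [-0.67, 0.743, -0.0, 0.0]
ft_force: [0.9, 0.3, -1.9]
finger_gap: 0.225
```

```bash
python3 - <<'E'
from h import *
s=sense();im=grab_frame('wrist');k=cam('wrist',s);M=axes(s)
cv2.imwrite('pics/w3.png',im)
cv2.imwrite('pics/w3c.png',cv2.resize(im[20:280,200:460],(0,0),fx=2,fy=2))
go([0,0,71])
E
```

```text
t 8.97 pos [547.8  23.7  87.8] xang -95.91 tilt [ 9.e-04  2.e-04 -1.e+00] d [0.0799 0.5424 0.0163] gap 0.226 F [ 0.1  0.8 -1.1] q [ 0.33  0.39 -0.53  1.75  0.22  1.06 -1.95]
```

View pics/w3c.png

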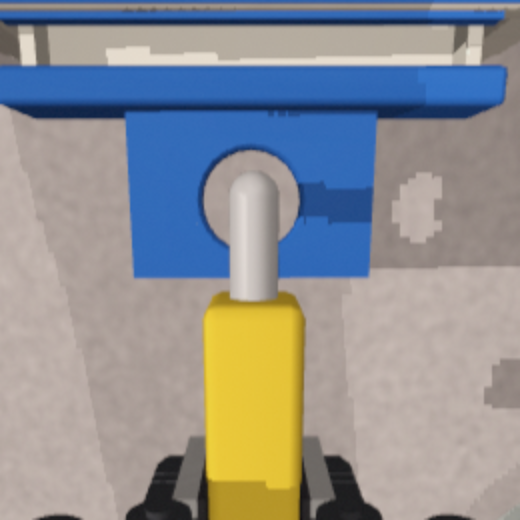

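Prong is centred in the hole laterally (column 253 against 251 in the crop), with no contact force. Next, go deeper and pull.

Call:
play_rows(
  plan=[
    {"tx": 0,"ty": 0,"tz": 0.01,"yaw": 0,"hand": 0},
    {"tx": 0,"ty": 0,"tz": 0.008,"yaw": 0,"hand": 0},
    {"tx": 0,"ty": 0,"tz": 0,"yaw": 0,"hand": 0},
    {"tx": 0,"ty": 0.005,"tz": 0,"yaw": 0,"hand": 0},
    {"tx": 0,"ty": 0.005,"tz": 0,"yaw": 0,"hand": 0},
    {"tx": 0,"ty": 0.01,"tz": 0,"yaw": 0,"hand": 0},
    {"tx": 0,"ty": 0.01,"tz": 0,"yaw": 0,"hand": 0},
    {"tx": 0,"ty": 0.01,"tz": 0,"yaw": 0,"hand": 0},
    {"tx": 0,"ty": 0.01,"tz": 0,"yaw": 0,"hand": 0},
    {"tx": 0,"ty": 0.01,"tz": 0,"yaw": 0,"hand": 0},
    {"tx": 0,"ty": 0.008,"tz": 0,"yaw": 0,"hand": 0},
    {"tx": 0,"ty": 0,"tz": 0,"yaw": 0,"hand": 0},
  ],
)

```text
time: 10.48
eef_pos: [478.6, 30.6, 69.2]
tool_rot: [-0.67, 0.743, 0.0, -0.001]
ft_force: [0.2, -0.3, -1.5]
finger_gap: 0.227
```

```bash
python3 - <<'E'
from h import *
go([460,35,71],-95.9)
E
```

```text
t 10.47 pos [478.6  30.6  69.2] xang -95.89 tilt [-1.4e-03 -3.0e-04 -1.0e+00] d [-0.0025  0.019  -0.0018] gap 0.227 F [ 0.2 -0.3 -1.5] q [ 0.36  0.28 -0.56  1.94  0.18  0.97 -1.95]
yaw 0.0001
```

Call:
play_rows(
  plan=[
    {"tx": 0,"ty": 0.004,"tz": 0,"yaw": 0,"hand": 0},
    {"tx": 0,"ty": 0.004,"tz": 0,"yaw": 0,"hand": 0},
    {"tx": 0,"ty": 0.003,"tz": 0,"yaw": 0,"hand": 0},
  ],
)

```text
time: 10.85
eef_pos: [468.5, 31.6, 69.2]
tool_rot: [-0.67, 0.743, 0.0, -0.0]
ft_force: [2.7, -0.5, -2.5]
finger_gap: 0.223
```

```bash
python3 - <<'E'
from h import *
s=sense();im=grab_frame('wrist');k=cam('wrist',s)
cv2.imwrite('pics/w4c.png',cv2.resize(im[0:280,200:460],(0,0),fx=2,fy=2))
go([460,35,71],-95.9)
E
```

```text
t 10.9 pos [468.2  31.7  69.2] xang -95.91 tilt [-6.e-04  0.e+00 -1.e+00] d [-0.0024  0.0085 -0.0018] gap 0.227 F [ 1.8 -0.5 -0.9] q [ 0.37  0.26 -0.57  1.97  0.17  0.97 -1.95]
yaw -0.0001
```

View pics/w4c.png

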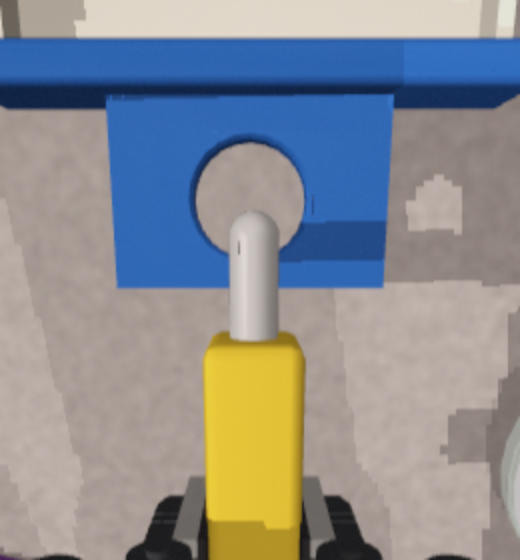

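The tray is coming out with the prong at the near rim of the hole, at about 2.5 N. I continue gently to the stop.

Call:
play_rows(
  plan=[
    {"tx": 0,"ty": 0.003,"tz": 0,"yaw": 0,"hand": 0},
    {"tx": 0,"ty": 0.003,"tz": 0,"yaw": 0,"hand": 0},
    {"tx": 0,"ty": 0.002,"tz": 0,"yaw": 0,"hand": 0},
  ],
)

```text
time: 11.28
eef_pos: [466.1, 32.1, 71.1]
tool_rot: [-0.669, 0.743, -0.003, 0.004]
ft_force: [24.7, -2.8, -13.9]
finger_gap: 0.226
```

Call:
play_rows(
  plan=[
    {"tx": 0,"ty": 0.002,"tz": 0,"yaw": 0,"hand": 0},
    {"tx": 0,"ty": 0.002,"tz": 0,"yaw": 0,"hand": 0},
  ],
)

```text
time: 11.52
eef_pos: [465.7, 32.3, 72.3]
tool_rot: [-0.669, 0.743, -0.006, 0.007]
ft_force: [36.8, -5.1, -20.1]
finger_gap: 0.226
```

Stop reached: force rose to 37 N with no further travel. I back off to the middle of the hole and check the hook's hold.

Call:
play_rows(
  plan=[
    {"tx": 0,"ty": -0.009,"tz": 0,"yaw": 0,"hand": 0},
    {"tx": 0,"ty": -0.009,"tz": 0,"yaw": 0,"hand": 0},
    {"tx": 0,"ty": 0,"tz": 0,"yaw": 0,"hand": 0},
    {"tx": 0,"ty": 0,"tz": 0,"yaw": 0,"hand": 0},
  ],
)

```text
time: 12.02
eef_pos: [474.0, 31.3, 68.9]
tool_rot: [-0.67, 0.742, 0.001, -0.0]
ft_force: [0.0, -0.8, -1.0]
finger_gap: 0.23
```

```bash
python3 - <<'E'
from h import *
s=sense();im=grab_frame('wrist');k=cam('wrist',s);M=axes(s)
cv2.imwrite('pics/w5c.png',cv2.resize(im[0:280,200:460],(0,0),fx=2,fy=2))
go([0,0,71],-95.9)
y=blob(im,*YEL)[0]
z=s['eef_pos'][2]+20.4+12
for r in (180,220,240):
    x=np.where(y[r])[0];P=ground(k,[[x.min(),r],[x.max(),r]],z);print('handle',r,x.min(),x.max(),np.linalg.norm(P[0]-P[1]).round(1),(M.T@(P.mean(0)-s['eef_pos'])).round(1))
rr=np.where(y[:,327])[0].min();print('front',rr,(M.T@(ground(k,[[327,rr]],z)[0]-s['eef_pos'])).round(1))
for n in('w2','w3'):
    i2=cv2.imread(f'pics/{n}.png');y=blob(i2,*YEL)[0];print(n,np.where(y[:,327])[0].min(),[len(np.where(y[r])[0]) for r in(180,220,240)])
E
```

```text
t 12.07 pos [474.   31.2  69. ] xang -95.89 tilt [-1.2e-03  1.0e-04 -1.0e+00] d [ 0.0797  0.4683 -0.0014] gap 0.226 F [-0.1  0.4 -1.3] q [ 0.37  0.27 -0.56  1.95  0.17  0.97 -1.95]
yaw 0.0001
handle 180 301 352 19.2 [  0.3 -47.  -32.5]
handle 220 302 351 19.1 [  0.3 -31.2 -32.4]
handle 240 303 350 18.7 [  0.3 -22.8 -32.4]
front 171 [  0.5 -50.4 -32.5]
w2 171 [52, 50, 48]
w3 171 [52, 50, 48]
```

View pics/w5c.png

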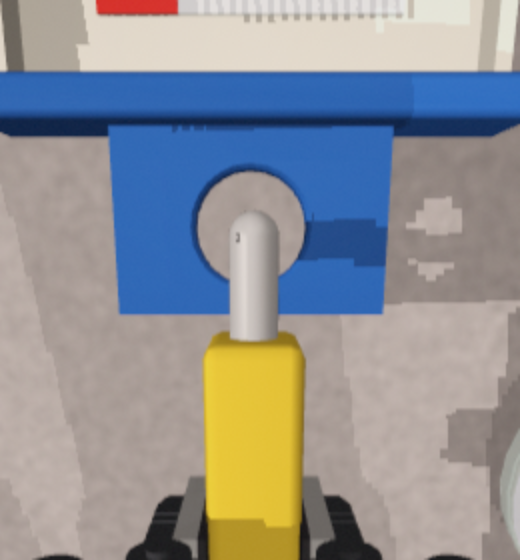

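Hook unmoved in the grip, and the prong is free within the hole (no force). Lift clear and carry it to the rest.

Call:
play_rows(
  plan=[
    {"tx": 0,"ty": 0,"tz": -0.015,"yaw": 0,"hand": 0},
    {"tx": 0,"ty": 0,"tz": -0.025,"yaw": 0,"hand": 0},
    {"tx": 0,"ty": 0,"tz": -0.02,"yaw": 0,"hand": 0},
    {"tx": 0,"ty": 0,"tz": 0,"yaw": 0.011,"hand": 0},
    {"tx": -0.025,"ty": -0.005,"tz": 0,"yaw": 0,"hand": 0},
    {"tx": -0.04,"ty": -0.007,"tz": 0,"yaw": 0,"hand": 0},
    {"tx": -0.045,"ty": -0.008,"tz": 0,"yaw": 0,"hand": 0},
    {"tx": -0.045,"ty": -0.008,"tz": 0,"yaw": 0,"hand": 0},
    {"tx": -0.04,"ty": -0.007,"tz": 0,"yaw": 0,"hand": 0},
    {"tx": -0.02,"ty": -0.004,"tz": 0,"yaw": 0,"hand": 0},
    {"tx": 0,"ty": 0,"tz": 0,"yaw": 0,"hand": 0},
    {"tx": 0,"ty": 0,"tz": 0,"yaw": 0,"hand": 0},
  ],
)

```text
time: 13.58
eef_pos: [538.0, 238.4, 128.9]
tool_rot: [-0.665, 0.747, -0.0, -0.001]
ft_force: [-0.1, -0.2, -0.4]
finger_gap: 0.222
```

Call:
play_rows(
  plan=[
    {"tx": 0,"ty": 0,"tz": 0,"yaw": 0,"hand": 0},
    {"tx": 0,"ty": 0,"tz": 0,"yaw": 0,"hand": 0},
  ],
)

```text
time: 13.82
eef_pos: [538.2, 239.0, 129.5]
tool_rot: [-0.665, 0.747, -0.0, -0.0]
ft_force: [-0.0, 0.5, -1.1]
finger_gap: 0.222
```

```bash
python3 - <<'E'
from h import *
go([534.8,241.1,128],-96.54)
s=sense();im=grab_frame('wrist');k=cam('wrist',s)
cv2.imwrite('pics/w6.png',im)
t=grab_frame('top');cv2.imwrite('pics/top6.png',t)
a=cv2.resize(t[90:260,190:400],(0,0),fx=1.8,fy=1.8);b=im[60:366,190:470]
cv2.imwrite('pics/c6.png',np.hstack([a[:306],b]))
E
```

```text
t 13.82 pos [538.2 239.  129.5] xang -96.63 tilt [ 4.e-04 -5.e-04 -1.e+00] d [-0.0016  0.0037  0.0015] gap 0.222 F [-0.   0.5 -1.1] q [ 0.01  0.45 -0.63  1.59  0.28  1.19 -2.37]
yaw -0.0016
```

View pics/c6.png

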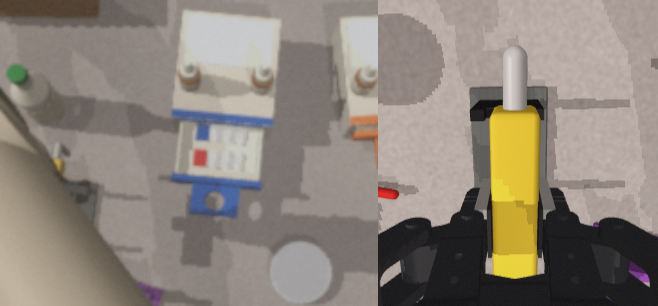

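The top view shows the blue tray well out of its box, bottles standing and the orange tray untouched. The wrist view has the hook over the rest. I correct the offset and descend.

Call:
play_rows(
  plan=[
    {"tx": -0.002,"ty": 0.0035,"tz": 0,"yaw": -0.002,"hand": 0},
    {"tx": 0,"ty": 0,"tz": 0.03,"yaw": 0,"hand": 0},
    {"tx": 0,"ty": 0,"tz": 0.02,"yaw": 0,"hand": 0},
    {"tx": 0,"ty": 0,"tz": 0.01,"yaw": 0,"hand": 0},
    {"tx": 0,"ty": 0,"tz": 0,"yaw": 0,"hand": 0},
    {"tx": 0,"ty": 0,"tz": 0,"yaw": 0,"hand": 0},
  ],
)

```text
time: 14.68
eef_pos: [535.2, 243.0, 70.1]
tool_rot: [-0.666, 0.746, -0.0, 0.001]
ft_force: [0.2, 1.0, -0.8]
finger_gap: 0.219
```

```bash
python3 - <<'E'
from h import *
go([534.8,241.1,47.6],-96.54)
E
```

```text
t 14.68 pos [535.2 243.   70.1] xang -96.42 tilt [ 1.e-03  7.e-04 -1.e+00] d [0.002  0.0002 0.0225] gap 0.219 F [ 0.2  1.  -0.8] q [-0.01  0.51 -0.61  1.65  0.32  1.08 -2.4 ]
yaw 0.0021
```

Call:
play_rows(
  plan=[
    {"tx": 0.002,"ty": 0,"tz": 0.007,"yaw": 0.002,"hand": 0},
    {"tx": 0,"ty": 0,"tz": 0.007,"yaw": 0,"hand": 0},
    {"tx": 0,"ty": 0,"tz": 0.005,"yaw": 0,"hand": 0},
    {"tx": 0,"ty": 0,"tz": 0.002,"yaw": 0,"hand": 0},
    {"tx": 0,"ty": 0,"tz": 0,"yaw": 0,"hand": 0},
    {"tx": 0,"ty": 0,"tz": 0,"yaw": 0,"hand": 0},
  ],
)

```text
time: 15.42
eef_pos: [534.7, 240.8, 48.5]
tool_rot: [-0.666, 0.746, -0.0, 0.0]
ft_force: [0.5, -0.2, -0.7]
finger_gap: 0.223
```

```bash
python3 - <<'E'
from h import *
go([534.8,241.1,47.6],-96.54)
E
```

```text
t 15.43 pos [534.7 240.8  48.5] xang -96.54 tilt [ 3.e-04  3.e-04 -1.e+00] d [-0.0003 -0.0001  0.0009] gap 0.223 F [ 0.5 -0.2 -0.7] q [-0.02  0.53 -0.6   1.68  0.34  1.04 -2.42]
yaw 0.0001
```

Call:
play_rows(
  plan=[
    {"tx": 0,"ty": 0,"tz": 0.001,"yaw": 0,"hand": 0},
    {"tx": 0,"ty": 0,"tz": 0,"yaw": 0,"hand": 0},
    {"tx": 0,"ty": 0,"tz": 0,"yaw": 0,"hand": 0.3},
    {"tx": 0,"ty": 0,"tz": 0,"yaw": 0,"hand": 0.5},
    {"tx": 0,"ty": 0,"tz": 0,"yaw": 0,"hand": 0.8},
    {"tx": 0,"ty": 0,"tz": 0,"yaw": 0,"hand": 1},
    {"tx": 0,"ty": 0,"tz": 0,"yaw": 0,"hand": 1},
    {"tx": 0,"ty": 0,"tz": 0,"yaw": 0,"hand": 1},
  ],
)

```text
time: 16.42
eef_pos: [534.6, 240.6, 47.4]
tool_rot: [-0.666, 0.746, -0.0, 0.0]
ft_force: [-0.9, 0.5, 0.1]
finger_gap: 1.005
```

```bash
python3 - <<'E'
from h import *
go([534.8,241.1,47.6],-96.54)
im,k=yel()
E
```

```text
t 16.43 pos [534.6 240.6  47.4] xang -96.54 tilt [ 1.e-04  1.e-04 -1.e+00] d [-0.0005 -0.0002 -0.0002] gap 1.005 F [-0.9  0.5  0.1] q [-0.02  0.53 -0.6   1.68  0.34  1.04 -2.42]
yaw -0.0
yel ((326.0, 251.5), (173.0, 50.0), 90.0) ((549.2131958007812, 238.73667907714844), (19.41727066040039, 75.8451156616211), 83.39766693115234)
```

Matches the original view. I retreat straight up and then sideways for a clear final check.

Call:
play_rows(
  plan=[
    {"tx": 0,"ty": 0,"tz": -0.02,"yaw": 0,"hand": 1},
    {"tx": 0,"ty": 0,"tz": -0.04,"yaw": 0,"hand": 1},
    {"tx": 0,"ty": 0,"tz": -0.04,"yaw": 0,"hand": 1},
    {"tx": 0,"ty": 0,"tz": -0.04,"yaw": 0,"hand": 1},
    {"tx": 0,"ty": 0,"tz": -0.04,"yaw": 0,"hand": 1},
    {"tx": 0,"ty": 0,"tz": 0,"yaw": 0,"hand": 1},
    {"tx": 0,"ty": 0,"tz": 0,"yaw": 0,"hand": 1},
    {"tx": 0,"ty": 0,"tz": 0,"yaw": 0,"hand": 1},
  ],
)

```text
time: 17.48
eef_pos: [534.0, 240.2, 226.5]
tool_rot: [-0.666, 0.746, 0.0, -0.001]
ft_force: [-0.3, 0.2, 0.9]
finger_gap: 1.005
```

```bash
python3 - <<'E'
from h import *
im,k=yel()
sd=grab_frame('side');m,cs,h=blob(im,*BLU)
for j,q in enumerate(cs):
    if cv2.contourArea(q)>150 and h[0][j][3]>=0: print('hole',cv2.minAreaRect(ground(k,q[:,0],54)[:,:2].astype(np.float32)))
go([0,0,0])
cv2.imwrite('pics/c7.png',np.hstack([cv2.copyMakeBorder(cv2.resize(sd[80:340,190:460],(0,0),fx=1.4,fy=1.4),0,36,0,0,0),im[:,180:600]]))
E
```

```text
yel ((326.0, 193.5), (105.0, 20.0), 90.0) ((530.946533203125, 240.7819061279297), (19.908918380737305, 108.6971435546875), 83.1754150390625)
hole ((546.9471435546875, 27.915889739990234), (26.09566307067871, 27.295331954956055), 43.15235137939453)
t 17.57 pos [534.1 240.3 226.5] xang -96.54 tilt [-1.5e-03 -5.0e-04 -1.0e+00] d [0.2994 0.503  0.2274] gap 0.998 F [ 0.2 -0.1 -0. ] q [ 0.02  0.37 -0.66  1.47  0.23  1.38 -2.33]
```

View pics/c7.png

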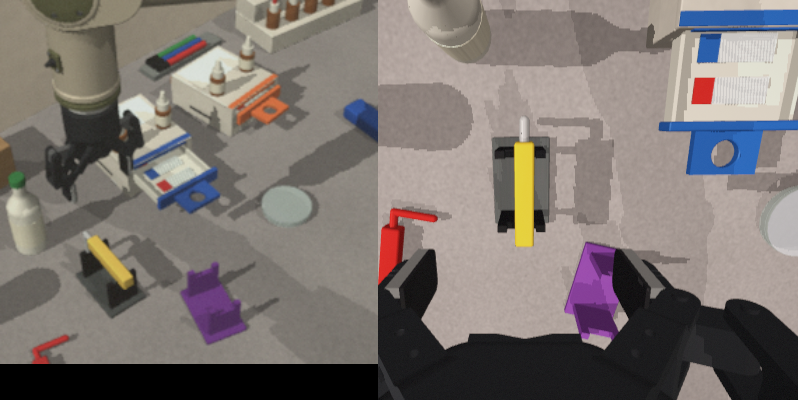

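```bash
python3 - <<'E'
from h import *
t=grab_frame('top');k=cam('top');u=np.array([np.cos(np.radians(-5.9)),np.sin(np.radians(-5.9)),0])
for n,im in(('start',cv2.imread('pics/top0.png')),('now',t)):
    m,cs,h=blob(im,*BLU)
    for j,q in enumerate(cs):
        c=q[:,0].mean(0)
        if cv2.contourArea(q)>25 and 260<c[0]<360 and c[1]>130:
            p=h[0][j][3]>=0; z=54 if p else 76
            s=ground(k,q[:,0],z)@u; print(n,'hole' if p else 'blue',c.round(),'z',z,s.min().round(1),s.mean().round(1),s.max().round(1))
E
```

```text
start blue [313. 169.] z 76 586.5 621.5 638.7
start hole [311. 175.] z 54 592.1 610.6 628.3
start blue [313. 155.] z 76 657.5 660.8 664.1
now blue [309. 196.] z 76 517.0 550.7 568.6
now hole [309. 201.] z 54 521.2 539.6 559.1
now blue [313. 155.] z 76 657.5 660.8 664.1
```

```bash
python3 -c "
from station import *
print(hand_in())"
```

```text
the job is handed in; nothing more can be done
None
```

I pulled the blue tray out to its stop with the yellow hook, laid the hook back on the black rest and let go. The job is handed in at about 17.6 s of the 51 s allowed.

- **Tray:** it stopped moving while the pull force climbed to about 37 N along the pull and 42 N in all. That was force at the wrist through the hook; the wrist limit is 120 N. The wrist camera puts the finger hole 70 mm further out than at the start. The top camera's hole-to-box-front distance gives about 83 ± 3 mm out in total, which fits the 80 mm stop with a start near 10 mm.
- **Hook:** it lies in both yokes, looks level in the pictures, and is within about 1.5 mm and 0.5° of where it started. The gripper is open and about 180 mm above its release height, touching nothing.
- **Everything else:** in the last pictures the orange tray and its bottles looked unmoved. The gripper hid one blue-box bottle in the final view; both stood in the top picture taken after the pull. I planned the moves to keep the gripper off both boxes and saw no unexpected force.
- **Disagreements:** first estimates of the hole's sideways position differed by about 4 mm between views. I used the close-up measurement, and the prong went in without contact.

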